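# Feel the target carrier home in the dark test bay

## Robot

A 7-joint arm with a two-finger parallel gripper is mounted at the origin on a cart in front of the work surface, level with it; the furniture and walls round the work are solid. World frame = base frame: x ahead of the robot, y to its left, z up, the work surface at z = 0. Lengths are in m, angles in rad, forces in N, time in s.
With the tool pointing down it reaches from about 0.35 to 0.775 m from the base axis. Payload 3.1 kg.
Tool frame: the origin (TCP) lies on the centre line of the jaws, within the pads' length; the fingertips stand ctrl.finger_overhang ahead of it and the grasp point (between the pads) lies 11 mm behind it (ctrl.finger_overhang is the distance from the TCP to the fingertips, in m); z points along the fingers, y is the direction in which the jaws open and shut (so a half turn about z gives the same grasp; the last joint's range is limited). The gripper opens to 85 mm and grips with 20 to 120 N. Pads are 22 mm wide; open, the fingers measure 114 mm over their backs; the gripper's body (76 mm by 85 mm) begins 54 mm behind the grasp point. The pads swing forward as they close: fully open they stand 13 mm farther back than shut.
Start: joints at [1.293, 0.311, 0.014, 1.512, -0.004, 1.319, -0.027], TCP at [0.129, -0.535, 0.239] pointing down, gripper open.
Joint ranges: [-2.7, 2.7], [-0.3, 1.91], [-1.27, 1.3], [0.12, 2.57], [-1.44, 4.58], [0.2, 2.03], [-3.05, 3.05]. Speed limits (rad/s): [2.79, 2.79, 3.14, 3.14, 3.14, 3.14, 3.14].

## Interface

Orientations are given as a rotation vector (axis times angle).
In Python, from station import ctrl gives the robot as it stands. The module is installed in compiled form; this text tells all that it offers.
- The arm moves only by the tool carry_out, never from a script. Its argument "increments" is one flat list of numbers, 7 for each row, row after row: the shift along the tool's x, y, z in m, then the turn, a rotation vector about the tool's x, y, z in rad, then the opening, from -1 (shut) to 1 (fully open). In form: [dx, dy, dz, wx, wy, wz, fingers, dx, dy, dz, wx, wy, wz, fingers, ...]. A call has 1 to 5 rows; each row shifts and turns the commanded pose from where the row before left it, along the tool's axes as they then stand; what a row does not reach is not made up. A row lasts 1/10 s, in which the tool goes at most 50 mm and 8.59 degrees, less where a joint would pass 70% of its speed; a pose out of reach is approached as far as the arm can. A call with a gripper value outside its range is refused whole. The fingers move at their own pace and stop on an object; "squeeze" is the grip in N (left out, the last holds). Time passes only in rows, so rows that do not move let the fingers close. It gives the time, the measured TCP pose, the force and the opening at its end, in the units of the state.
- ctrl.sense(): the state, without advancing time (a new reading comes with each control period).
- ctrl.read_camera(name): name is "scene" or "top" or "wrist"; returns (picture, depth): 420x560x3 uint8, blue, green, red; 420x560 float32, m along the optical axis (not along the pixel's ray), 0 where there is no reading.
- ctrl.get_calibration(name): a dict with "intrinsics" (3x3 intrinsics, pixels), "xyz" and "rotation" of the camera in the world. Camera axes: x right, y up, looking along -z (the intrinsics and any distortion apply to the point x, -y, -z); pixel columns grow to the right and rows downward; lengths in m; the calibration is good to about 2 mm. A picture is of the moment at which its call begins: read the wrist's pose just before it. get_calibration takes no time and is no camera call; for the wrist camera it gives the pose at the moment of the call.
- ctrl.close_job(): hands the job in, once; it reports no verdict.
Trained networks look in the newest picture that a camera, given by its name, has taken for a name from the list of things; names that differ only in an ending like _2 or _b are one class to them, and where a whole thing is asked for, a point or a joint stands for the part that bears it (a point fixed in the world has none). Each returns a list of dicts, best first, with "p" (0 to 1); they miss things now and then, are a little off and sometimes report something else, mostly with a low value. They report only what shows in the picture. A call takes as long as a camera call. They do not tell look-alikes from the thing itself.
- ctrl.search_frame(camera, target): "position" ([column, row] as shares, 0 to 1, of the picture: columns of its width, rows of its height, amid what is visible of it).
- ctrl.cut_out(camera, target): "region" (420x560 bool, what is visible of it) and "position" ([column, row] as shares, 0 to 1, of the picture: columns of its width, rows of its height, amid what is visible of it).
The state is a dict: "t": time; "qpos": joint angles; "qvel": joint speeds; "joint_torque": joint torques, N m; "ee_pos": TCP position; "ee_rot": TCP orientation; "wrist_force": force on the tool from outside, world axes, zero at the start; "wrist_torque": the same for the moment, N m; "finger_gap": opening from 0.0 (shut) to 1.0 (fully open).
Only numpy, scipy, OpenCV 4.12 (cv2) and the standard library are available. Lean on these libraries where they do the work, as an engineer would, in place of code of your own. Each camera call takes 0.05 s, during which the arm holds its last target.

## Task

Pick up the steel target carrier by its upright handle, stand it on the open apron of the test bay with the long side of its foot along the channel, and slide it in under the slotted hood until it drops fully home, level and flat on the bottom, in the pocket hidden somewhere inside. Leave it there and let go; the mouse, the roll of tape and the solder spool must stay where they are.

Things in the scene. Friction and masses are not known exactly. Their poses are not given: they have to be found in the camera images.
- bay: Test bay, a fixed grey and aluminium instrument 84 mm wide (its x), 380 mm long (its y). Origin on the bench under the channel's middle line. A straight channel runs along y: open apron from y = +180 to +60 mm, slotted hood from +60 to -130 mm, closed sensor housing (72 mm high) from -130 to -200 mm. The carrier is slid from the apron in the -y direction. Axes of the points are the same.
- bay_apron (a point): Middle of the apron's flat floor, 22 mm above the bench, at bay y = +125 mm. Guides stand left and right of it, inner faces 60 mm apart, tops 36 mm above the bench; the last 40 mm before the hood they funnel to 48 mm. On this floor and under the hood the carrier slides with a push of less than 4 N.
- bay_mouth (a point): Middle of the hood's open mouth, at floor height (22 mm), bay y = +60 mm. Inside, the side walls are 48 mm apart, the roof's underside is 44 mm and its top 47 mm above the bench; a slot 20 mm wide, open at the mouth, runs along the middle of the roof for the carrier's handle.
- bay_hood (a point): Floor level (22 mm) on the middle line under the hood, bay y = -35 mm. The one pocket, a gap in the floor as wide as the channel, 66 mm long (y), 10 mm deep, flat bottom, has its middle within 35 mm of this point along y, different each run; it is hidden and must be felt. A carrier slid over it, free to move down, drops 10 mm and then stops against the pocket's far end.
- carrier_mid (a point): Carrier's centre, on the handle's axis, 42.5 mm above its underside. Loose steel foot 44 (its x) x 60 (its y) x 14 mm, with a plain square handle 14 x 14 mm in its middle, sides parallel, top 85 mm above the underside; 0.25-0.42 kg, mostly foot. Upright at first. Its y goes along the bay's y, either way round. Pushed high it tips. Height here: 64.5 mm riding in the bay, 54.5 mm home.
- mouse: Black computer mouse, 115 x 56 x 40 mm, lying loose on the bench; origin at the middle of its underside. Bystander.
- heat_tape: Loose flat-lying roll of tape, 62 x 67 x 20 mm; origin at the middle of its underside. Bystander.
- solder_spool: Small loose spool of solder, 58 mm across and 36 mm high; origin at the middle of its underside. Bystander.
Mind the look-alikes: they are no part of the job. What is shaped like the part that bears carrier_mid but brown or orange is not meant.

How it is judged:
At the end, for the whole second after the job is handed in: The carrier stands in the pocket under the hood: its middle is less than 57.5 mm above the bench (it is 54.5 mm when home), within 8 mm of the channel's middle line and between y = +10 and -80 mm of the bay, upright within 0.07 rad, at rest (z of carrier_mid in the frame of bay below 0.0575 m and x of carrier_mid in the frame of bay between -0.008 and 0.008 m and y of carrier_mid in the frame of bay between -0.08 and 0.01 m and angle between carrier_mid's own z axis and vertical below 0.07 rad and linear speed of carrier below 0.02 m/s); the robot touches nothing.
It fails at once if the mouse is moved by more than 30 mm (distance of mouse from where it was at the start of the episode above 0.03 m).
It fails at once if the roll of tape is moved by more than 30 mm (distance of heat_tape from where it was at the start of the episode above 0.03 m).
It fails at once if the solder spool is moved by more than 30 mm (distance of solder_spool from where it was at the start of the episode above 0.03 m).
It also fails if it takes over 51 s, if anything falls off the work surface, if the arm or the gripper's body presses on something with over 40 N, if the wrist force passes 120 N, or if a joint passes its speed limit or range.

## Working session

There is one attempt and no reset: what is moved stays moved. The work goes in short steps, Python scripts to look and compute and a tool call to move; the robot and the scene stay as the last step left them, time stands still between calls to the robot, and variables do not carry over. Pictures are saved under pics/ and viewed, and the job is handed in when it is done.

Besides the shell and the picture viewer there is one more tool, called after "Emit:" by a JSON object that holds its "fn" and its "kwargs". carry_out: Moves the arm, as the interface text tells. Its arguments: {"type":"object","properties":{"increments":{"type":"array","items":{"type":"number"}},"squeeze":{"type":"number"}},"required":["increments"]}

```bash
mkdir -p pics; python3 - <<'E'
from station import ctrl
import cv2, numpy as np
s=ctrl.sense(); print(s, ctrl.finger_overhang)
for n in ["scene","top"]:
    im,d=ctrl.read_camera(n); cv2.imwrite(f"pics/{n}0.png",im); np.savez(f"{n}0.npz",im=im,d=d)
    c=ctrl.get_calibration(n); print(n,c)
    np.savez(f"{n}0.npz",im=im,d=d,K=c["intrinsics"],xyz=c["xyz"],R=c["rotation"])
    for t in ["bay","carrier_mid"]:
        print(t,[(round(r["p"],2),r["position"]) for r in ctrl.search_frame(n,t)])
E
```

```text
{'t': 0.0, 'qpos': array([ 1.29328222,  0.31177144,  0.01398391,  1.51306403, -0.00439488,
        1.31917558, -0.02720988]), 'qvel': array([ 0.00025306,  0.00078575,  0.00026677, -0.00024001,  0.00039503,
       -0.00106803, -0.00027421]), 'joint_torque': array([ 1.70482454e-04, -3.79912055e+01,  1.46275205e-01, -2.30592996e+01,
        1.23075003e-02,  1.37145040e-02,  1.63008372e-05]), 'ee_pos': array([ 0.12834873, -0.53408813,  0.23819308]), 'ee_rot': array([-3.11742570e+00, -3.69399209e-01,  5.97192946e-04]), 'wrist_force': array([-0.33275318,  0.03061297,  0.06710211]), 'wrist_torque': array([ 0.00545324, -0.04946406,  0.03067709]), 'finger_gap': 0.9984236363895221} 0.008
scene {'intrinsics': array([[431.6230031 ,   0.        , 280.88179949],
       [  0.        , 431.6230031 , 207.01593888],
       [  0.        ,   0.        ,   1.        ]]), 'xyz': array([0.00064369, 0.54562283, 0.60627225]), 'rotation': array([ 0.41865769, -1.0228048 , -2.14459542])}
bay [(0.75, [0.4739, 0.4257]), (0.16, [0.6418, 0.4236])]
carrier_mid [(0.94, [0.6225, 0.5693]), (0.64, [0.5182, 0.5702]), (0.59, [0.4204, 0.5962])]
top {'intrinsics': array([[518.05452738,   0.        , 280.23693367],
       [  0.        , 518.05452738, 217.69270518],
       [  0.        ,   0.        ,   1.        ]]), 'xyz': array([0.39387011, 0.0881574 , 1.25268451]), 'rotation': array([ 0.05167514, -0.05233359, -1.54386617])}
bay [(0.68, [0.5777, 0.3857])]
carrier_mid [(0.93, [0.5459, 0.645]), (0.83, [0.4198, 0.5119]), (0.56, [0.4973, 0.5507])]
```

View pics/scene0.png

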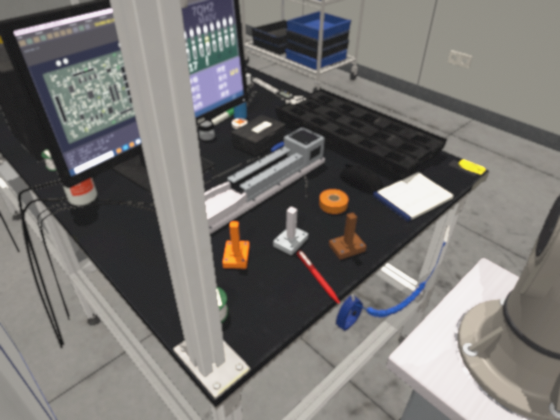

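View pics/top0.png

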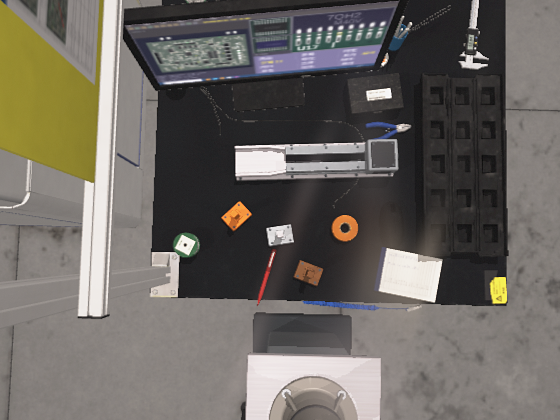

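```bash
cat > h.py <<'E'
import numpy as np, cv2
from scipy.spatial.transform import Rotation as Ro
def world(z):
    d=z["d"];K=z["K"];h,w=d.shape
    u,v=np.meshgrid(np.arange(w),np.arange(h))
    p=np.stack([(u-K[0,2])/K[0,0]*d,-(v-K[1,2])/K[1,1]*d,-d],-1)
    W=p@Ro.from_rotvec(z["R"]).as_matrix().T+z["xyz"]
    W[d==0]=np.nan
    return W
def proj(z,P):
    p=(np.asarray(P)-z["xyz"])@Ro.from_rotvec(z["R"]).as_matrix()
    K=z["K"]; return K[0,0]*p[...,0]/-p[...,2]+K[0,2], K[1,1]*p[...,1]/p[...,2]+K[1,2]
E
python3 - <<'E'
from h import *
for n in ["top","scene"]:
    z=np.load(n+"0.npz"); W=world(z)
    im=z["im"]
    pts={"top":[(280,235),(277,240),(345,240),(185,244),(382,155),(260,160),(325,160),(250,150),(390,175),(220,270),(420,220),(540,330),(315,400)],"scene":[(291,215),(291,240),(360,180)]}[n]
    for u,v in pts: print(n,u,v,W[v,u].round(4))
    print(proj(z,[.128,-.534,.238]))
    # height map
    hm=np.clip(W[...,2]*2000,0,255); hm[np.isnan(hm)]=0
    m=cv2.applyColorMap(hm.astype(np.uint8),cv2.COLORMAP_JET)
    cv2.imwrite(f"pics/h_{n}.png",m)
    br=np.clip(im.astype(float)*3,0,255).astype(np.uint8); cv2.imwrite(f"pics/br_{n}.png",br)
E
```

```text
top 280 235 [0.4325 0.0882 0.0846]
top 277 240 [0.4227 0.0951 0.0126]
top 345 240 [ 0.4269 -0.0671  0.0166]
top 185 244 [0.4071 0.3102 0.0371]
top 382 155 [ 0.6238 -0.1423  0.0693]
top 260 160 [0.614  0.1411 0.0169]
top 325 160 [ 0.6198 -0.0162  0.0078]
top 250 150 [0.6363 0.1655 0.0241]
top 390 175 [ 0.5865 -0.1732  0.0132]
top 220 270 [ 0.3472  0.2307 -0.0034]
top 420 220 [ 0.4809 -0.2512 -0.0043]
top 540 330 [ 0.1229 -0.9161 -0.7529]
top 315 400 [ 0.064  -0.0003  0.062 ]
(np.float64(599.8944367433501), np.float64(399.44928044921346))
scene 291 215 [0.4307 0.0956 0.0776]
scene 291 240 [0.4261 0.0979 0.0171]
scene 360 180 [ 0.4557 -0.1581  0.0216]
(np.float64(613.3172669683349), np.float64(90.18248060363543))
```

View pics/h_top.png

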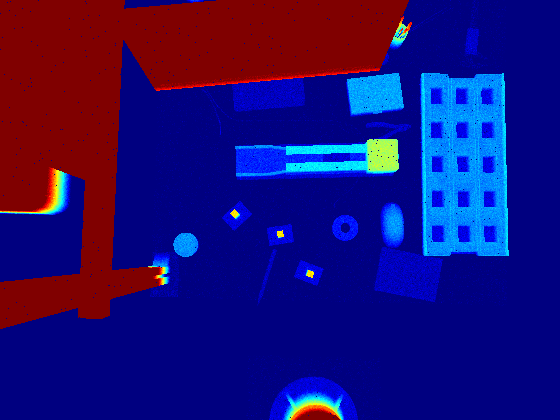

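View pics/br_scene.png

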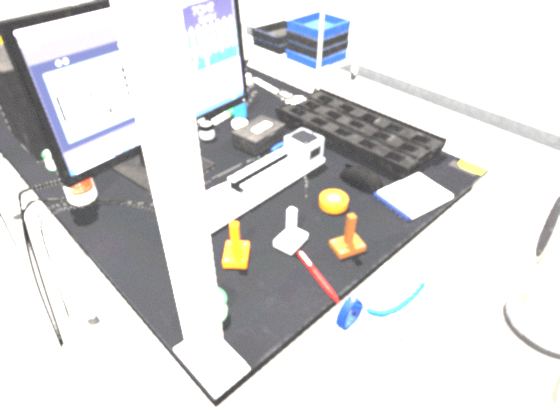

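```bash
python3 - <<'E'
from h import *
z=np.load("top0.npz"); W=world(z); im=z["im"]
c=cv2.resize(im[120:290,170:410],None,fx=3.3,fy=3.3,interpolation=cv2.INTER_CUBIC); cv2.imwrite("pics/crop_top.png",c)
v,u=np.mgrid[0:420,0:560]
bay=(u>225)&(u<405)&(v>130)&(v<190)
roof=bay&(W[...,2]>.037)&(W[...,2]<.05)
hous=bay&(W[...,2]>.06)&(W[...,2]<.08)
apr=bay&(W[...,2]>.012)&(W[...,2]<.025)&(u<290)
hand=(u>268)&(u<295)&(v>220)&(v<250)&(W[...,2]>.07)
foot=(u>262)&(u<298)&(v>218)&(v<252)&(W[...,2]>.004)&(W[...,2]<.02)
orr=(W[...,2]>.07)
for n,m in dict(roof=roof,hous=hous,apr=apr,hand=hand,foot=foot,all=bay&(W[...,2]>.006)).items():
    P=W[m]; r=cv2.minAreaRect(P[:,:2].astype(np.float32)*1000)
    print(n,m.sum(),P.mean(0).round(4),np.median(P[:,2]).round(4),r)
for v0 in (150,155,160,165,170,175): print(W[v0,240:400:10,2].round(3))
g=W[190:205,240:400]; print(np.nanmedian(g[...,2]))
E
```

```text
roof 1438 [ 0.6186 -0.0167  0.0448] 0.045 ((616.7972412109375, 3.4852752685546875), (71.45298767089844, 378.7159729003906), 2.5393760204315186)
hous 953 [ 0.6251 -0.1433  0.0691] 0.0692 ((626.0925903320312, -144.31787109375), (73.5707015991211, 70.95521545410156), 2.233783006668091)
apr 1259 [0.6108 0.1385 0.0201] 0.0204 ((610.97900390625, 134.6502685546875), (82.98995208740234, 129.2282257080078), 2.887299060821533)
hand 39 [0.436  0.0885 0.0828] 0.0834 ((437.0005798339844, 88.3570327758789), (13.597391128540039, 13.601807594299316), 2.0983712673187256)
foot 425 [0.4349 0.0887 0.0122] 0.0122 ((436.5935363769531, 87.41106414794922), (58.27852249145508, 72.69236755371094), 31.90314483642578)
all 5668 [0.6155 0.0037 0.0343] 0.0269 ((620.4929809570312, -2.6056060791015625), (136.12527465820312, 405.5308532714844), 2.2533602714538574)
[0.019 0.024 0.022 0.024 0.023 0.044 0.044 0.042 0.043 0.047 0.049 0.046
 0.045 0.071 0.071 0.072]
[0.02  0.021 0.021 0.019 0.019 0.018 0.02  0.021 0.021 0.01  0.011 0.021
 0.023 0.067 0.071 0.074]
[0.023 0.016 0.017 0.021 0.019 0.025 0.018 0.023 0.018 0.013 0.014 0.019
 0.019 0.07  0.07  0.074]
[0.023 0.019 0.024 0.021 0.022 0.049 0.042 0.047 0.047 0.051 0.044 0.041
 0.041 0.066 0.073 0.068]
[0.02  0.025 0.02  0.019 0.019 0.04  0.046 0.041 0.044 0.039 0.034 0.03
 0.026 0.068 0.067 0.063]
[0.036 0.035 0.036 0.026 0.008 0.008 0.01  0.013 0.008 0.011 0.014 0.008
 0.011 0.013 0.011 0.013]
-0.0018874950616732944
```

View pics/crop_top.png

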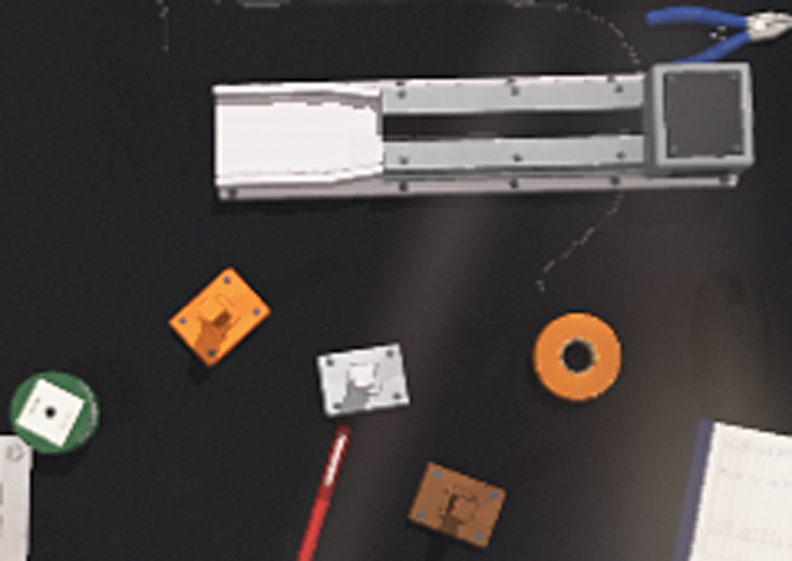

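```bash
cat >> h.py <<'E'
def tool(yaw):  # tool z down, tool y along (-sin,cos)*sgn
    c,s=np.cos(yaw),np.sin(yaw)
    y=np.array([-s,c,0]); zz=np.array([0,0,-1.]); x=np.cross(y,zz)
    return Ro.from_matrix(np.stack([x,y,zz],1))
def plan(s,P,R,g,n):
    p=np.array(s["ee_pos"]); r=Ro.from_rotvec(s["ee_rot"])
    out=[]; d=(np.asarray(P)-p)/n; rv=(r.inv()*R).as_rotvec()/n
    for i in range(n):
        out.append(np.r_[r.inv().apply(d),rv,g].round(4).tolist()); r=r*Ro.from_rotvec(rv)
    print("dist/row",np.linalg.norm(d).round(4),"deg/row",np.degrees(np.linalg.norm(rv)).round(2))
    for i in range(0,n,5): print([x for row in out[i:i+5] for x in row])
E
python3 - <<'E'
from h import *; from station import ctrl
s=ctrl.sense(); M=Ro.from_rotvec(s["ee_rot"]).as_matrix(); print(M.round(3))
for k in (1,-1):
    T=tool(np.radians(8.5)+(np.pi if k<0 else 0)); print(np.degrees((Ro.from_rotvec(s["ee_rot"]).inv()*T).as_rotvec()))
T=min([tool(np.radians(8.5)),tool(np.radians(188.5))],key=lambda T:(Ro.from_rotvec(s["ee_rot"]).inv()*T).magnitude())
plan(s,[.42,-.25,.25],T,1,10)
E
```

```text
[[ 0.972  0.234 -0.   ]
 [ 0.234 -0.972  0.001]
 [-0.    -0.001 -1.   ]]
[-5.27035948e-03 -7.08288952e-02 -1.74986218e+02]
[-4.63534403e-02  3.44914731e-03  5.01376814e+00]
dist/row 0.0408 deg/row 0.5
[0.035, -0.0209, -0.0011, -0.0001, 0.0, 0.0088, 1.0, 0.0348, -0.0212, -0.0011, -0.0001, 0.0, 0.0088, 1.0, 0.0346, -0.0215, -0.0011, -0.0001, 0.0, 0.0088, 1.0, 0.0344, -0.0218, -0.0011, -0.0001, 0.0, 0.0088, 1.0, 0.0342, -0.0221, -0.0011, -0.0001, 0.0, 0.0088, 1.0]
[0.034, -0.0224, -0.0011, -0.0001, 0.0, 0.0088, 1.0, 0.0339, -0.0227, -0.0011, -0.0001, 0.0, 0.0088, 1.0, 0.0337, -0.023, -0.0011, -0.0001, 0.0, 0.0088, 1.0, 0.0334, -0.0233, -0.0011, -0.0001, 0.0, 0.0088, 1.0, 0.0332, -0.0235, -0.0011, -0.0001, 0.0, 0.0088, 1.0]
```

Emit:
{"fn": "carry_out", "kwargs": {"increments": [0.035,-0.021,-0.001,0,0,0.009,1,0.035,-0.021,-0.001,0,0,0.009,1,0.035,-0.021,-0.001,0,0,0.009,1,0.034,-0.022,-0.001,0,0,0.009,1,0.034,-0.022,-0.001,0,0,0.009,1]}}

```text
t: 0.8
ee_pos: [0.2753, -0.3916, 0.2445]
ee_rot: [3.127, 0.298, 0.0]
wrist_force: [0.4, -0.5, 0.3]
finger_gap: 1.002
```

Emit:
{"fn": "carry_out", "kwargs": {"increments": [0.034,-0.022,-0.001,0,0,0.009,1,0.034,-0.023,-0.001,0,0,0.009,1,0.034,-0.023,-0.001,0,0,0.009,1,0.033,-0.023,-0.001,0,0,0.009,1,0.033,-0.024,-0.001,0,0,0.009,1]}}

```text
t: 1.3
ee_pos: [0.4209, -0.2496, 0.2495]
ee_rot: [3.133, 0.228, 0.0]
wrist_force: [0.8, -0.3, 0.0]
finger_gap: 0.999
```

```bash
python3 - <<'E'
from h import *; from station import ctrl
s=ctrl.sense(); print(s["t"],s["ee_pos"],s["qpos"].round(2))
print(ctrl.get_calibration("wrist"))
plan(s,[.40,.09,.28],tool(np.radians(188.5)),1,8)
E
```

```text
1.3 [ 0.42094213 -0.24957306  0.24946323] [ 0.73  0.19 -0.27  1.64  0.05  1.31 -0.98]
{'intrinsics': array([[311.39474001,   0.        , 280.1724876 ],
       [  0.        , 311.39474001, 207.47668888],
       [  0.        ,   0.        ,   1.        ]]), 'xyz': array([ 0.49151892, -0.23899097,  0.38534895]), 'rotation': array([-0.23751494,  0.20466422, -1.41431716])}
dist/row 0.0427 deg/row 0.02
[0.0036, -0.0424, -0.0038, 0.0001, -0.0, -0.0004, 1.0, 0.0036, -0.0424, -0.0038, 0.0001, -0.0, -0.0004, 1.0, 0.0036, -0.0424, -0.0038, 0.0001, -0.0, -0.0004, 1.0, 0.0036, -0.0424, -0.0038, 0.0001, -0.0, -0.0004, 1.0, 0.0036, -0.0424, -0.0038, 0.0001, -0.0, -0.0004, 1.0]
[0.0036, -0.0424, -0.0038, 0.0001, -0.0, -0.0004, 1.0, 0.0037, -0.0424, -0.0038, 0.0001, -0.0, -0.0004, 1.0, 0.0037, -0.0424, -0.0038, 0.0001, -0.0, -0.0004, 1.0]
```

Emit:
{"fn": "carry_out", "kwargs": {"increments": [0.0036,-0.0424,-0.0038,0,0,0,1,0.0036,-0.0424,-0.0038,0,0,0,1,0.0036,-0.0424,-0.0038,0,0,0,1,0.0036,-0.0424,-0.0038,0,0,0,1,0.0036,-0.0424,-0.0038,0,0,0,1]}}

```text
t: 1.8
ee_pos: [0.4067, -0.0367, 0.2686]
ee_rot: [3.133, 0.229, 0.001]
wrist_force: [0.7, 1.0, 0.9]
finger_gap: 0.997
```

Emit:
{"fn": "carry_out", "kwargs": {"increments": [0.0036,-0.0424,-0.0038,0,0,0,1,0.0036,-0.0424,-0.0038,0,0,0,1,0.0036,-0.0424,-0.0038,0,0,0,1,0,0,0,0,0,0,1]}}

```text
t: 2.2
ee_pos: [0.3982, 0.0964, 0.2808]
ee_rot: [-3.128, -0.249, -0.004]
wrist_force: [-0.5, 0.1, 0.3]
finger_gap: 1.0
```

```bash
cat >> h.py <<'E'
def snap(ctrl,n,tag):
    c=ctrl.get_calibration(n); im,d=ctrl.read_camera(n); cv2.imwrite(f"pics/{tag}.png",im)
    np.savez(f"{tag}.npz",im=im,d=d,K=c["intrinsics"],xyz=c["xyz"],R=c["rotation"]); return np.load(f"{tag}.npz")
E
python3 - <<'E'
from h import *; from station import ctrl
s=ctrl.sense(); print(s["t"],s["ee_pos"],s["ee_rot"])
z=snap(ctrl,"wrist","w1")
E
```

```text
2.2 [0.39821885 0.0964278  0.28081872] [-3.12828429 -0.2485473  -0.00383989]
```

View pics/w1.png

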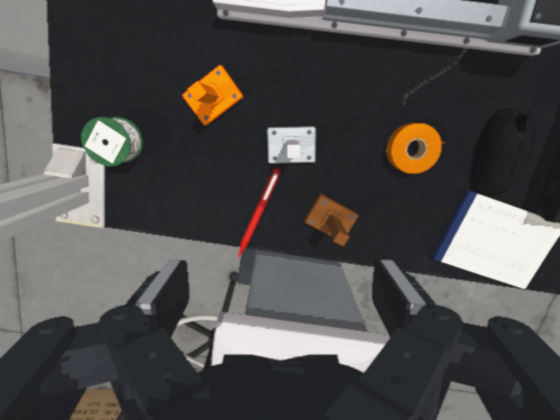

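```bash
python3 - <<'E'
from h import *
z=np.load("w1.npz"); W=world(z); im=z["im"]
c=cv2.resize(im[100:185,240:340],None,fx=7,fy=7,interpolation=cv2.INTER_CUBIC); cv2.imwrite("pics/cw1.png",c)
v,u=np.mgrid[0:420,0:560]
box=(u>255)&(u<325)&(v>110)&(v<172)
hsv=cv2.cvtColor(im,cv2.COLOR_BGR2HSV)
m=box&(hsv[...,2]>70)&(hsv[...,1]<60)&(W[...,2]>.005)&(W[...,2]<.025)
h=box&(W[...,2]>.07)
for n,mm in dict(foot=m,hand=h).items():
    P=W[mm]; print(n,mm.sum(),P.mean(0).round(4),np.median(P[:,2]),cv2.minAreaRect(P[:,:2].astype(np.float32)*1000))
b=(u>200)&(u<260)&(v>180)&(v<220); print("bench",np.nanmedian(W[...,2][b]))
# colour mask minarea in pixels -> plane z=.014
mk=(box&(hsv[...,2]>70)&(hsv[...,1]<60)).astype(np.uint8)
cs,_=cv2.findContours(mk,0,1); cs=max(cs,key=cv2.contourArea); r=cv2.minAreaRect(cs); print(r)
px=cv2.boxPoints(r); R=Ro.from_rotvec(z["R"]).as_matrix(); K=z["K"]
def ray(px,zz):
    d=np.stack([(px[:,0]-K[0,2])/K[0,0],-(px[:,1]-K[1,2])/K[1,1],-np.ones(len(px))],1)@R.T
    return z["xyz"]+d*((zz-z["xyz"][2])/d[:,2])[:,None]
Q=ray(px,.014); print(Q.round(4),Q.mean(0).round(4)); print(np.linalg.norm(Q-np.roll(Q,-1,0),axis=1),np.degrees(np.arctan2(*(np.roll(Q,-1,0)-Q)[:,:2].T)))
E
```

```text
foot 1420 [0.4374 0.0895 0.0154] 0.015245502209344564 ((435.7837219238281, 88.8375473022461), (44.03816223144531, 59.96360397338867), 10.151052474975586)
hand 205 [0.4365 0.0892 0.0851] 0.08601722180464244 ((436.0176086425781, 89.15206146240234), (13.659819602966309, 13.711313247680664), 10.43460464477539)
bench 0.0010862933104649475
((291.0, 144.5), (37.0, 48.0), 90.0)
[[0.4538 0.1232 0.014 ]
 [0.4634 0.0638 0.014 ]
 [0.4179 0.0551 0.014 ]
 [0.408  0.1164 0.014 ]] [0.4358 0.0896 0.014 ]
[0.0600904  0.04634549 0.06209996 0.04635072] [ 170.86340065 -100.93313911   -9.15935717   81.55144835]
```

View pics/cw1.png

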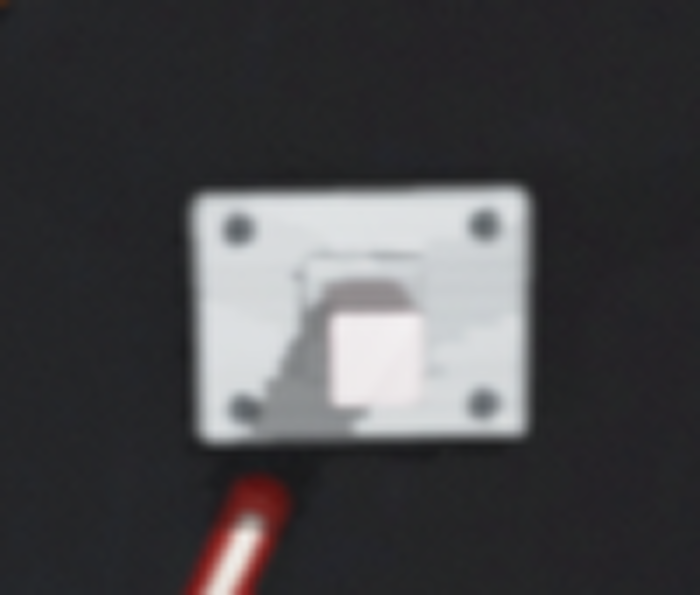

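```bash
python3 - <<'E'
from h import *; from station import ctrl
s=ctrl.sense()
plan(s,[.54,.03,.26],tool(np.radians(182.5)),1,4)
E
```

```text
dist/row 0.0389 deg/row 1.58
[0.0325, 0.0208, 0.0051, -0.0001, -0.0004, 0.0275, 1.0, 0.0331, 0.0199, 0.0051, -0.0001, -0.0004, 0.0275, 1.0, 0.0336, 0.019, 0.0051, -0.0001, -0.0004, 0.0275, 1.0, 0.0341, 0.0181, 0.0051, -0.0001, -0.0004, 0.0275, 1.0]
```

Emit:
{"fn": "carry_out", "kwargs": {"increments": [0.0325,0.021,0.005,0,0,0.0275,1,0.033,0.02,0.005,0,0,0.0275,1,0.0335,0.019,0.005,0,0,0.0275,1,0.034,0.018,0.005,0,0,0.0275,1,0,0,0,0,0,0,1]}}

```text
t: 2.75
ee_pos: [0.5427, 0.0189, 0.2565]
ee_rot: [3.139, 0.041, -0.004]
wrist_force: [-0.6, -0.9, -0.7]
finger_gap: 1.001
```

```bash
python3 - <<'E'
from h import *; from station import ctrl
s=ctrl.sense(); print(s["t"],s["ee_pos"],s["ee_rot"])
z=snap(ctrl,"wrist","w2")
E
```

```text
2.75 [0.54274931 0.01891296 0.25651249] [ 3.13939179  0.0413728  -0.00417738]
```

View pics/w2.png

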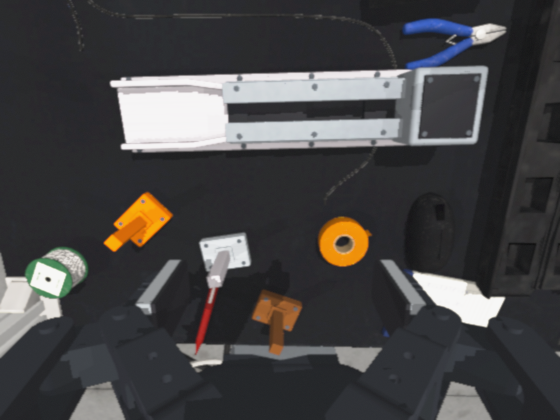

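```bash
cat > bay.py <<'E'
from h import *
import sys
z=np.load(sys.argv[1]); W=world(z); im=z["im"]
v,u=np.mgrid[0:420,0:560]
reg=(W[...,0]>.55)&(W[...,0]<.69)&(W[...,1]>-.22)&(W[...,1]<.22)
reg&=(v>60)&(v<160)&(u>110)&(u<490)
Z=W[...,2]
print("bench",np.nanmedian(Z[(Z>-.01)&(Z<.006)&(v<250)]))
for n,m in dict(roof=reg&(Z>.042)&(Z<.052)&(W[...,1]>-.115),hous=reg&(Z>.068)&(Z<.078),floor=reg&(Z>.018)&(Z<.027)&(W[...,1]>.06),guide=reg&(Z>.032)&(Z<.04)&(W[...,1]>.06),all=reg&(Z>.012)).items():
    P=W[m]; 
    k=cv2.morphologyEx(m.astype(np.uint8),cv2.MORPH_OPEN,np.ones((2,2)))>0; P=W[k]
    print(n,k.sum(),P.mean(0).round(4),np.median(P[:,2]).round(4),cv2.minAreaRect(P[:,:2].astype(np.float32)*1000))
# slot: line fits
roof=reg&(Z>.040)&(Z<.054)&(W[...,1]<.05)&(W[...,1]>-.10)
up=[];lo=[];ou=[];ol=[]
for y in np.arange(-.10,.05,.004):
    s=roof&(abs(W[...,1]-y)<.002); x=np.sort(W[s][:,0])
    g=np.argmax(np.diff(x)); 
    lo.append((y,x[g]));up.append((y,x[g+1]));ol.append((y,x[0]));ou.append((y,x[-1]))
for n,a in dict(lo=lo,up=up,ol=ol,ou=ou).items():
    a=np.array(a); f=np.polyfit(a[:,0],a[:,1],1); 
    r=a[:,1]-np.polyval(f,a[:,0]); k=abs(r)<.003; f=np.polyfit(a[k,0],a[k,1],1); print(n,f.round(4),k.sum())
E
python3 bay.py w2.npz
python3 - <<'E'
from h import *
z=np.load("w2.npz"); W=world(z)
P=W.reshape(-1,3)
# slot floor profile
Z=W[...,2]
ok=(abs(W[...,0]-.6175+.047*0)<.03)
for y in np.arange(-.125,.06,.006):
    xc=.6185-.044*(y+.0167)
    s=(abs(W[...,1]-y)<.003)&(abs(W[...,0]-xc)<.012)&(Z<.03)&(Z>0)
    print(round(y,3),s.sum(),np.median(Z[s]).round(4) if s.any() else None)
E
```

```text
bench 0.0010638440117241021
roof 7281 [nan nan nan] nan ((617.9847412109375, -20.088592529296875), (73.603271484375, 207.2059783935547), 2.3587210178375244)
hous 5422 [nan nan nan] nan ((623.5537109375, -167.13955688476562), (85.3437728881836, 112.36213684082031), 5.395095348358154)
floor 6007 [nan nan nan] nan ((613.50244140625, 128.06924438476562), (55.5850944519043, 139.74363708496094), 6.354978561401367)
guide 1285 [nan nan nan] nan ((608.5532836914062, 147.38052368164062), (74.84922790527344, 136.21556091308594), 3.9077510833740234)
all 26959 [nan nan nan] nan ((624.0420532226562, -3.2739105224609375), (77.44425964355469, 435.7541809082031), 5.768789768218994)
lo [-0.0518  0.6081] 38
up [-0.053   0.6288] 38
ol [-0.0533  0.5889] 38
ou [-0.0535  0.648 ] 38
-0.125 0 None
-0.119 0 None
-0.113 3 0.0265
-0.107 135 0.0235
-0.101 103 0.0232
-0.095 98 0.0231
-0.089 104 0.0232
-0.083 97 0.0232
-0.077 146 0.0225
-0.071 103 0.0135
-0.065 103 0.0135
-0.059 102 0.0134
-0.053 97 0.0134
-0.047 96 0.0134
-0.041 96 0.0136
-0.035 98 0.0134
-0.029 106 0.0134
-0.023 102 0.0135
-0.017 101 0.0133
-0.011 90 0.0135
-0.005 105 0.0232
0.001 105 0.0234
0.007 99 0.0231
0.013 101 0.0233
0.019 110 0.0231
0.025 106 0.0232
0.031 99 0.0234
0.037 110 0.0233
0.043 104 0.0231
0.049 95 0.0233
0.055 100 0.0234
```

```bash
python3 - <<'E'
from h import *; from station import ctrl
s=ctrl.sense()
plan(s,[.436,.089,.18],tool(np.radians(190.1)),1,5)
z=np.load("w2.npz"); W=world(z); Z=W[...,2]
r=(Z>.042)&(Z<.052)&(abs(W[...,0]-.62)<.03)&(W[...,1]>-.1)&(W[...,1]<.2)
print("roof end y",np.percentile(W[...,1][r],[99,99.5,99.9]), "apron end", np.nanmax(W[...,1][(Z>.018)&(Z<.027)&(abs(W[...,0]-.61)<.02)&(W[...,1]<.25)]))
for y in np.arange(-.08,.0,.002):
    xc=.61845-.0528*y
    s=(abs(W[...,1]-y)<.001)&(abs(W[...,0]-xc)<.008)&(Z<.03)&(Z>0); print(round(y,3),np.median(Z[s]).round(4),end='; ')
E
```

```text
dist/row 0.0293 deg/row 1.68
[-0.0205, -0.0141, 0.0156, 0.0, 0.0007, -0.0293, 1.0, -0.0201, -0.0147, 0.0155, 0.0, 0.0007, -0.0293, 1.0, -0.0196, -0.0153, 0.0155, 0.0, 0.0007, -0.0293, 1.0, -0.0192, -0.0159, 0.0155, 0.0, 0.0007, -0.0293, 1.0, -0.0187, -0.0164, 0.0155, 0.0, 0.0007, -0.0293, 1.0]
roof end y [0.07842035 0.07956809 0.08098518] apron end 0.2013517746780184
-0.08 0.0234; -0.078 0.0232; -0.076 0.0227; -0.074 0.0155; -0.072 0.0137; -0.07 0.0138; -0.068 0.0137; -0.066 0.0133; -0.064 0.0136; -0.062 0.0134; -0.06 0.0134; -0.058 0.0135; -0.056 0.0134; -0.054 0.0135; -0.052 0.0134; -0.05 0.0133; -0.048 0.0136; -0.046 0.0134; -0.044 0.0133; -0.042 0.0134; -0.04 0.0138; -0.038 0.0133; -0.036 0.0134; -0.034 0.013; -0.032 0.0133; -0.03 0.0136; -0.028 0.0133; -0.026 0.0133; -0.024 0.0134; -0.022 0.0135; -0.02 0.0134; -0.018 0.0132; -0.016 0.0132; -0.014 0.0133; -0.012 0.0133; -0.01 0.0134; -0.008 0.0229; -0.006 0.0233; -0.004 0.023; -0.002 0.0234;
```

Emit:
{"fn": "carry_out", "kwargs": {"increments": [-0.0205,-0.014,0.0155,0,0.0007,-0.0293,1,-0.02,-0.0145,0.0155,0,0.0007,-0.0293,1,-0.0195,-0.0155,0.0155,0,0.0007,-0.0293,1,-0.019,-0.016,0.0155,0,0.0007,-0.0293,1,-0.019,-0.0165,0.0155,0,0.0007,-0.0293,1]}}

```text
t: 3.3
ee_pos: [0.4331, 0.0925, 0.1818]
ee_rot: [3.127, 0.288, 0.006]
wrist_force: [1.0, 1.0, -0.4]
finger_gap: 1.0
```

Emit:
{"fn": "carry_out", "kwargs": {"increments": [0,0,0,0,0,0,1]}}

```text
t: 3.4
ee_pos: [0.4291, 0.0938, 0.1802]
ee_rot: [3.126, 0.295, -0.005]
wrist_force: [-0.5, 1.0, 0.1]
finger_gap: 1.001
```

```bash
python3 - <<'E'
from h import *; from station import ctrl
s=ctrl.sense(); print(s["t"],s["ee_pos"])
plan(s,[.436,.089,.04],tool(np.radians(190.1)),1,5)
E
```

```text
3.4 [0.42913311 0.09375297 0.18017065]
dist/row 0.0281 deg/row 0.14
[0.0013, 0.0012, 0.028, 0.0002, 0.0007, 0.0023, 1.0, 0.0013, 0.0012, 0.028, 0.0002, 0.0007, 0.0023, 1.0, 0.0012, 0.0012, 0.028, 0.0002, 0.0007, 0.0023, 1.0, 0.0012, 0.0012, 0.028, 0.0002, 0.0007, 0.0023, 1.0, 0.0012, 0.0012, 0.028, 0.0002, 0.0007, 0.0023, 1.0]
```

Emit:
{"fn": "carry_out", "kwargs": {"increments": [0.002,0.002,0.02,0,0,0,1,0.002,0.002,0.02,0,0,0,1,0.001,0.001,0.02,0,0,0.01,1,0,0,0,0,0,0,1,0,0,0,0,0,0,1]}}

```text
t: 3.9
ee_pos: [0.4412, 0.0881, 0.1227]
ee_rot: [3.13, 0.27, 0.006]
wrist_force: [0.1, 0.0, 0.1]
finger_gap: 0.997
```

```bash
python3 - <<'E'
from h import *; from station import ctrl
s=ctrl.sense(); print(s["t"],s["ee_pos"],s["ee_rot"])
plan(s,[.436,.089,.04],tool(np.radians(190.1)),1,4)
E
```

```text
3.9 [0.44121394 0.08805414 0.12271964] [3.12982553 0.26985065 0.00614087]
dist/row 0.0207 deg/row 0.08
[-0.0013, -0.0005, 0.0207, 0.0001, -0.001, -0.0011, 1.0, -0.0013, -0.0005, 0.0207, 0.0001, -0.001, -0.0011, 1.0, -0.0013, -0.0005, 0.0207, 0.0001, -0.001, -0.0011, 1.0, -0.0013, -0.0005, 0.0207, 0.0001, -0.001, -0.0011, 1.0]
```

Emit:
{"fn": "carry_out", "kwargs": {"increments": [0,0,0,0,0,0,1]}}

```text
t: 4.0
ee_pos: [0.442, 0.0885, 0.1234]
ee_rot: [3.13, 0.27, 0.01]
wrist_force: [1.0, 0.7, 0.3]
finger_gap: 0.998
```

Emit:
{"fn": "carry_out", "kwargs": {"increments": [0,0,0,0,0,0,1]}}

```text
t: 4.1
ee_pos: [0.4419, 0.0885, 0.1233]
ee_rot: [3.13, 0.27, 0.01]
wrist_force: [-0.0, 0.1, 0.2]
finger_gap: 1.001
```

Emit:
{"fn": "carry_out", "kwargs": {"increments": [0,0,0,0,0,0,1]}}

```text
t: 4.2
ee_pos: [0.4416, 0.0885, 0.1229]
ee_rot: [3.13, 0.27, 0.008]
wrist_force: [-0.0, -0.1, 0.6]
finger_gap: 1.0
```

Emit:
{"fn": "carry_out", "kwargs": {"increments": [-0.003,-0.001,0.0,0,0,0.003,1,-0.003,-0.0005,0.0,0,0,0,1,0,0,0.02,0,0,0,1,0,0,0,0,0,0,1,0,0,0,0,0,0,1]}}

```text
t: 4.7
ee_pos: [0.4343, 0.0888, 0.102]
ee_rot: [-3.13, -0.266, -0.004]
wrist_force: [-0.4, 0.1, 0.3]
finger_gap: 1.001
```

```bash
python3 - <<'E'
from h import *; from station import ctrl
s=ctrl.sense(); print(s["t"],s["ee_pos"],s["ee_rot"])
z=snap(ctrl,"wrist","w3")
plan(s,[.436,.089,.04],tool(np.radians(190.1)),1,4)
E
```

```text
4.7 [0.43433966 0.08876365 0.10196952] [-3.13027558 -0.26605442 -0.003591  ]
dist/row 0.0155 deg/row 0.1
[0.0004, 0.0, 0.0155, 0.0, -0.0006, -0.0017, 1.0, 0.0004, 0.0, 0.0155, 0.0, -0.0006, -0.0017, 1.0, 0.0004, 0.0, 0.0155, 0.0, -0.0006, -0.0017, 1.0, 0.0004, 0.0, 0.0155, 0.0, -0.0006, -0.0017, 1.0]
```

View pics/w3.png

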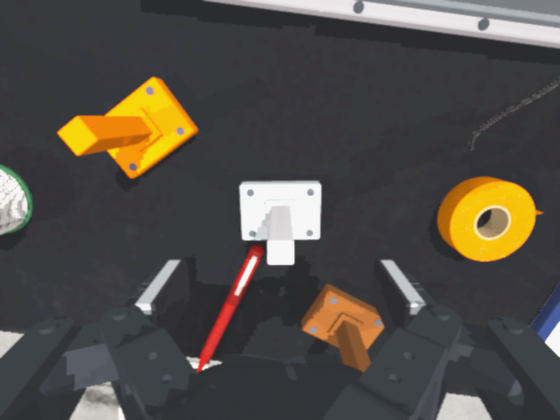

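Emit:
{"fn": "carry_out", "kwargs": {"increments": [0.0005,0,0.0155,0,0,-0.001,1,0.0005,0,0.0155,0,0,-0.001,1,0,0,0.0155,0,0,-0.001,1,0,0,0.0155,0,0,0,1,0,0,0,0,0,0,1]}}

```text
t: 5.25
ee_pos: [0.435, 0.0886, 0.0391]
ee_rot: [3.13, 0.27, 0.001]
wrist_force: [-0.4, -0.1, -0.5]
finger_gap: 0.995
```

Emit:
{"fn": "carry_out", "kwargs": {"increments": [0,0,0,0,0,0,1,0,0,0,0,0,0,1]}}

```text
t: 5.45
ee_pos: [0.4371, 0.0893, 0.0411]
ee_rot: [-3.13, -0.27, -0.009]
wrist_force: [-0.7, -0.1, -0.2]
finger_gap: 1.0
```

Aligned. Close with a moderate squeeze.

Emit:
{"fn": "carry_out", "kwargs": {"increments": [0,0,0,0,0,0,-1,0,0,0,0,0,0,-1,0,0,0,0,0,0,-1,0,0,0,0,0,0,-1,0,0,0,0,0,0,-1], "squeeze": 40}}

```text
t: 5.95
ee_pos: [0.4361, 0.0891, 0.0402]
ee_rot: [-3.13, -0.271, -0.006]
wrist_force: [-2.6, -0.3, 0.5]
finger_gap: 0.159
```

Emit:
{"fn": "carry_out", "kwargs": {"increments": [0,0,0,0,0,0,-1,0,0,0,0,0,0,-1,0,0,0,0,0,0,-1]}}

```text
t: 6.25
ee_pos: [0.4362, 0.0892, 0.0401]
ee_rot: [-3.13, -0.271, -0.006]
wrist_force: [0.2, 1.1, 1.0]
finger_gap: 0.162
```

Emit:
{"fn": "carry_out", "kwargs": {"increments": [0,0,-0.02,0,0,0,-1,0,0,-0.025,0,0,0,-1,0,0,-0.025,0,0,0,-1,0,0,-0.02,0,0,0,-1,0,0,-0.005,0,0,0,-1]}}

```text
t: 6.75
ee_pos: [0.4366, 0.0891, 0.1363]
ee_rot: [3.13, 0.27, 0.01]
wrist_force: [1.0, 0.4, -3.9]
finger_gap: 0.162
```

Emit:
{"fn": "carry_out", "kwargs": {"increments": [0,0,0,0,0,0,-1,0,0,0,0,0,0,-1]}}

```text
t: 6.95
ee_pos: [0.4345, 0.0885, 0.1336]
ee_rot: [3.13, 0.27, 0.001]
wrist_force: [0.4, 0.3, -4.0]
finger_gap: 0.156
```

```bash
python3 - <<'E'
from h import *; from station import ctrl
s=ctrl.sense(); print(s["t"],s["ee_pos"],s["ee_rot"],s["wrist_force"])
plan(s,[.6103,.1554,.135],tool(np.radians(183.0)),-1,8)
E
```

```text
6.95 [0.4344665  0.08848223 0.13359568] [3.12969239e+00 2.70153484e-01 5.66431646e-04] [ 0.400867    0.28229739 -4.04006528]
dist/row 0.0235 deg/row 0.86
[0.0231, -0.0045, -0.0002, 0.0, -0.0, 0.015, -1.0, 0.023, -0.0048, -0.0002, 0.0, -0.0, 0.015, -1.0, 0.0229, -0.0052, -0.0002, 0.0, -0.0, 0.015, -1.0, 0.0229, -0.0055, -0.0002, 0.0, -0.0, 0.015, -1.0, 0.0228, -0.0058, -0.0002, 0.0, -0.0, 0.015, -1.0]
[0.0227, -0.0062, -0.0002, 0.0, -0.0, 0.015, -1.0, 0.0226, -0.0065, -0.0002, 0.0, -0.0, 0.015, -1.0, 0.0225, -0.0069, -0.0002, 0.0, -0.0, 0.015, -1.0]
```

Weight about 4 N, so the carrier is held.

Emit:
{"fn": "carry_out", "kwargs": {"increments": [0.023,-0.0045,0,0,0,0.015,-1,0.023,-0.005,0,0,0,0.015,-1,0.023,-0.005,0,0,0,0.015,-1,0.023,-0.0055,0,0,0,0.015,-1,0.023,-0.006,0,0,0,0.015,-1]}}

```text
t: 7.45
ee_pos: [0.5455, 0.1307, 0.133]
ee_rot: [3.137, 0.152, -0.001]
wrist_force: [0.7, -0.6, -3.0]
finger_gap: 0.157
```

Emit:
{"fn": "carry_out", "kwargs": {"increments": [0.023,-0.006,0,0,0,0.015,-1,0.0225,-0.0065,0,0,0,0.015,-1,0.0225,-0.007,0,0,0,0.015,-1,0,0,0,0,0,0,-1,0,0,0,0,0,0,-1]}}

```text
t: 7.95
ee_pos: [0.6108, 0.1559, 0.133]
ee_rot: [3.14, 0.083, -0.002]
wrist_force: [-0.6, -0.4, -3.3]
finger_gap: 0.155
```

Emit:
{"fn": "carry_out", "kwargs": {"increments": [0,0,0,0,0,0,-1]}}

```text
t: 8.05
ee_pos: [0.6106, 0.1555, 0.134]
ee_rot: [3.14, 0.083, -0.0]
wrist_force: [-0.2, 0.2, -4.3]
finger_gap: 0.155
```

```bash
python3 - <<'E'
from h import *; from station import ctrl
s=ctrl.sense(); print(s["t"],s["ee_pos"],s["ee_rot"],s["wrist_force"])
z=snap(ctrl,"wrist","w4")
plan(s,[.6103,.1554,.075],tool(np.radians(183.0)),-1,4)
E
```

```text
8.05 [0.61055962 0.15546147 0.13403874] [ 3.13954401e+00  8.27111404e-02 -3.26610133e-04] [-0.24754713  0.15626401 -4.33892477]
dist/row 0.0148 deg/row 0.01
[-0.0001, -0.0, 0.0148, 0.0002, 0.0001, 0.0001, -1.0, -0.0001, 0.0, 0.0148, 0.0002, 0.0001, 0.0001, -1.0, -0.0001, 0.0, 0.0148, 0.0002, 0.0001, 0.0001, -1.0, -0.0001, 0.0, 0.0148, 0.0002, 0.0001, 0.0001, -1.0]
```

View pics/w4.png

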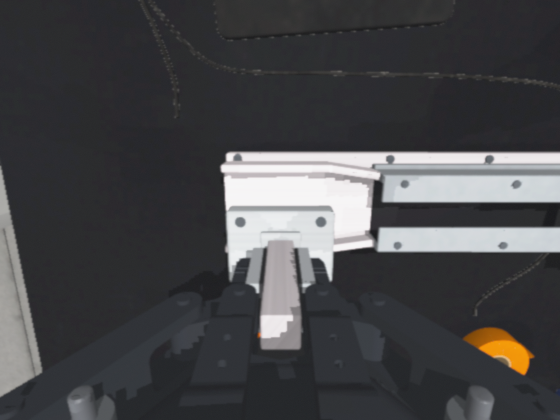

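Emit:
{"fn": "carry_out", "kwargs": {"increments": [0,0,0.016,0,0,0,-1,0,0,0.02,0,0,0,-1,0,0,0.02,0,0,0,-1,0,0,0.01,0,0,0,-1,0,0,0,0,0,0,-1]}}

```text
t: 8.6
ee_pos: [0.6105, 0.155, 0.0678]
ee_rot: [3.139, 0.082, -0.001]
wrist_force: [0.4, -0.1, -3.9]
finger_gap: 0.159
```

Emit:
{"fn": "carry_out", "kwargs": {"increments": [0,0,0.002,0,0,0,-1,0,0,0.001,0,0,0,-1,0,0,0,0,0,0,-1]}}

```text
t: 8.9
ee_pos: [0.6129, 0.1563, 0.0677]
ee_rot: [-3.14, -0.082, -0.008]
wrist_force: [-0.3, -0.4, -4.0]
finger_gap: 0.159
```

Emit:
{"fn": "carry_out", "kwargs": {"increments": [0,0,0,0,0,0,-1,0,0,0,0,0,0,-1]}}

```text
t: 9.1
ee_pos: [0.6126, 0.1562, 0.0672]
ee_rot: [-3.14, -0.082, -0.007]
wrist_force: [-0.6, -0.3, -3.0]
finger_gap: 0.158
```

Emit:
{"fn": "carry_out", "kwargs": {"increments": [0,0,0.002,0,0,0,-1,0,0,0,0,0,0,-1,0,0,0,0,0,0,-1]}}

```text
t: 9.4
ee_pos: [0.6122, 0.156, 0.0645]
ee_rot: [-3.14, -0.082, -0.005]
wrist_force: [0.4, 0.1, -4.5]
finger_gap: 0.156
```

Emit:
{"fn": "carry_out", "kwargs": {"increments": [0,0,0.002,0,0,0,-1,0,0,0,0,0,0,-1,0,0,0,0,0,0,-1]}}

```text
t: 9.7
ee_pos: [0.6124, 0.1561, 0.0626]
ee_rot: [-3.14, -0.082, -0.005]
wrist_force: [0.2, 0.7, -4.8]
finger_gap: 0.159
```

Emit:
{"fn": "carry_out", "kwargs": {"increments": [0,0,0.0015,0,0,0,-1,0,0,0,0,0,0,-1,0,0,0,0,0,0,-1]}}

```text
t: 10.0
ee_pos: [0.6124, 0.1561, 0.0626]
ee_rot: [3.141, 0.082, 0.006]
wrist_force: [-3.2, -1.3, 5.5]
finger_gap: 0.154
```

Emit:
{"fn": "carry_out", "kwargs": {"increments": [0,0,0,0,0,0,-0.55,0,0,0,0,0,0,-0.55,0,0,0,0,0,0,-0.55], "squeeze": 20}}

```text
t: 10.3
ee_pos: [0.6127, 0.1563, 0.0611]
ee_rot: [-3.14, -0.082, -0.006]
wrist_force: [-0.2, -0.4, 0.8]
finger_gap: 0.224
```

```bash
python3 - <<'E'
from h import *; from station import ctrl
s=ctrl.sense(); print(s["t"],s["ee_pos"],s["ee_rot"],s["wrist_force"],s["finger_gap"])
z=snap(ctrl,"wrist","w5")
for b in (.16,.10,.06,0,-.06):
    print(b,np.array([.6174-.0527*b,.0206+.9986*b]).round(4))
plan(s,[.6174-.0527*.06,.0206+.9986*.06,.062],tool(np.radians(183.0)),-.55,8)
E
```

```text
10.3 [0.61265885 0.15625295 0.06111463] [-3.13986666 -0.08226249 -0.00641563] [-0.19443855 -0.43282077  0.83094332] 0.2235752384507082
0.16 [0.609  0.1804]
0.1 [0.6121 0.1205]
0.06 [0.6142 0.0805]
0 [0.6174 0.0206]
-0.06 [ 0.6206 -0.0393]
dist/row 0.0095 deg/row 0.03
[-0.0003, 0.0095, -0.0001, -0.0001, -0.0005, 0.0, -0.55, -0.0003, 0.0095, -0.0001, -0.0001, -0.0005, 0.0, -0.55, -0.0003, 0.0095, -0.0001, -0.0001, -0.0005, 0.0, -0.55, -0.0003, 0.0095, -0.0001, -0.0001, -0.0005, 0.0, -0.55, -0.0003, 0.0095, -0.0001, -0.0001, -0.0005, 0.0, -0.55]
[-0.0003, 0.0095, -0.0001, -0.0001, -0.0005, 0.0, -0.55, -0.0003, 0.0095, -0.0001, -0.0001, -0.0005, 0.0, -0.55, -0.0003, 0.0095, -0.0001, -0.0001, -0.0005, 0.0, -0.55]
```

View pics/w5.png

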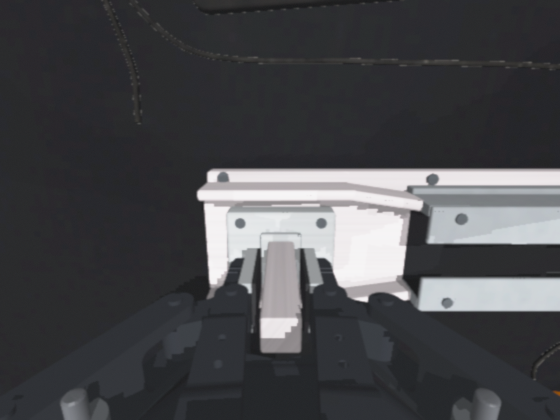

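Emit:
{"fn": "carry_out", "kwargs": {"increments": [-0.0005,0.01,-0.0005,0,0,0,-0.55,-0.0005,0.01,0,0,0,0,-0.55,-0.0005,0.01,0,0,0,0,-0.55,0,0.01,0,0,0,0,-0.55,0,0,0,0,0,0,-0.55]}}

```text
t: 10.85
ee_pos: [0.6134, 0.1124, 0.0616]
ee_rot: [3.138, 0.076, 0.005]
wrist_force: [0.5, 0.5, 0.3]
finger_gap: 0.222
```

Emit:
{"fn": "carry_out", "kwargs": {"increments": [0,0.01,0,0,0,0,-0.55,0,0.01,0,0,0,0,-0.55,0,0.01,0,0,0,0,-0.55,0,0.01,0,0,0,0,-0.55,0,0,0,0,0,0,-0.55]}}

```text
t: 11.35
ee_pos: [0.6153, 0.0724, 0.0614]
ee_rot: [3.138, 0.077, 0.005]
wrist_force: [0.2, -0.8, -0.0]
finger_gap: 0.227
```

```bash
python3 - <<'E'
from h import *; from station import ctrl
s=ctrl.sense(); print(s["t"],s["ee_pos"],s["ee_rot"],s["wrist_force"],s["finger_gap"])
z=snap(ctrl,"wrist","w6")
E
```

```text
11.35 [0.61533415 0.07236685 0.06139974] [3.13790306 0.07667003 0.00477332] [ 0.1617538  -0.84464716 -0.02355486] 0.2268997350624514
```

View pics/w6.png

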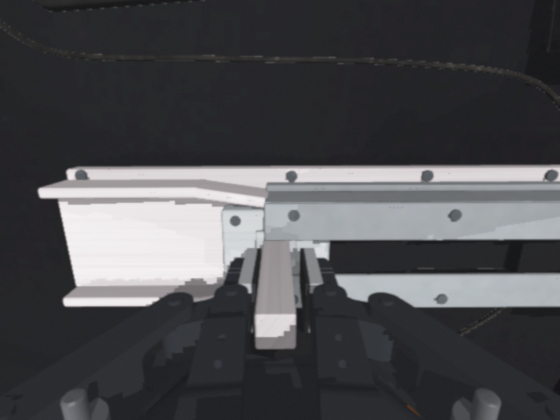

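Emit:
{"fn": "carry_out", "kwargs": {"increments": [0,0.01,0,0,0,0,-0.55,0,0.01,0,0,0,0,-0.55,0,0.01,0,0,0,0,-0.55,0,0.01,0,0,0,0,-0.55,0,0,0,0,0,0,-0.55]}}

```text
t: 11.9
ee_pos: [0.6173, 0.0325, 0.0614]
ee_rot: [3.138, 0.077, 0.005]
wrist_force: [0.1, 0.4, 0.8]
finger_gap: 0.226
```

Emit:
{"fn": "carry_out", "kwargs": {"increments": [0,0.01,0,0,0,0,-0.55,0,0.01,0,0,0,0,-0.55,0,0.01,0,0,0,0,-0.55,0,0.008,0,0,0,0,-0.55,0,0,0,0,0,0,-0.55]}}

```text
t: 12.4
ee_pos: [0.6195, -0.0051, 0.0616]
ee_rot: [3.138, 0.078, 0.006]
wrist_force: [0.5, 0.9, 0.7]
finger_gap: 0.223
```

```bash
python3 - <<'E'
from h import *; from station import ctrl
s=ctrl.sense(); print(s["t"],s["ee_pos"],s["ee_rot"],s["wrist_force"],s["finger_gap"])
z=snap(ctrl,"wrist","w7"); W=world(z)
u=W[340:352,250:300]; print(np.nanmedian(u,axis=(0,1)))
E
```

```text
12.4 [ 0.61951689 -0.00506953  0.06162559] [3.13811768 0.07762671 0.00605483] [0.52785742 0.86251486 0.66101885] 0.22344870914377643
[ 0.52765671 -0.00335732  0.00179042]
```

View pics/w7.png

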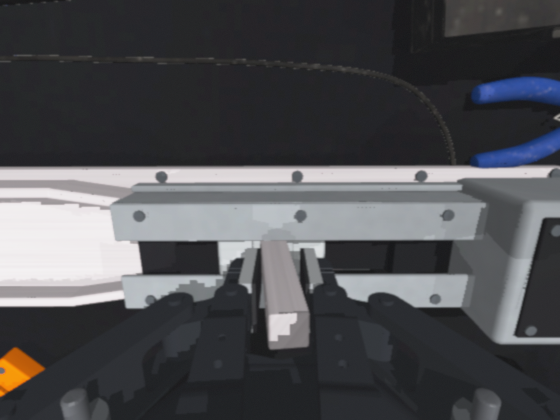

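Emit:
{"fn": "carry_out", "kwargs": {"increments": [0,0.005,0,0,0,0,-0.55,0,0.005,0,0,0,0,-0.55,0,0.005,0,0,0,0,-0.55,0,0.005,0,0,0,0,-0.55,0,0,0,0,0,0,-0.55]}}

```text
t: 12.95
ee_pos: [0.6199, -0.0239, 0.0612]
ee_rot: [3.139, 0.079, 0.004]
wrist_force: [0.4, -0.1, -0.6]
finger_gap: 0.227
```

```bash
python3 - <<'E'
from h import *; from station import ctrl
s=ctrl.sense(); print(s["t"],s["ee_pos"],s["ee_rot"],s["wrist_force"],s["finger_gap"])
z=snap(ctrl,"wrist","w8"); W=world(z); print(W[330:345:3,280:296:5].round(3).tolist())
E
```

```text
12.95 [ 0.61990769 -0.02393426  0.06117277] [3.13906836 0.0792052  0.00389944] [ 0.35253083 -0.12448707 -0.55890232] 0.22702215779717344
[[[0.621, -0.024, 0.108], [0.621, -0.025, 0.107], [0.62, -0.027, 0.106], [nan, nan, nan]], [[0.62, -0.024, 0.107], [0.62, -0.025, 0.107], [0.619, -0.027, 0.107], [0.619, -0.029, 0.106]], [[0.618, -0.024, 0.106], [0.618, -0.026, 0.106], [0.619, -0.027, 0.107], [0.618, -0.029, 0.107]], [[0.617, -0.024, 0.107], [0.617, -0.026, 0.107], [0.617, -0.027, 0.107], [0.616, -0.029, 0.105]], [[0.615, -0.024, 0.106], [0.616, -0.026, 0.107], [0.615, -0.027, 0.106], [0.615, -0.029, 0.106]]]
```

View pics/w8.png

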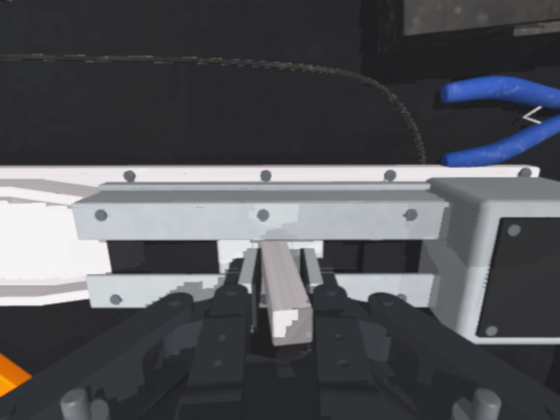

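Emit:
{"fn": "carry_out", "kwargs": {"increments": [0,0.005,0,0,0,0,-0.55,0,0.005,0,0,0,0,-0.55,0,0.004,0,0,0,0,-0.55,0,0.004,0,0,0,0,-0.55,0,0,0,0,0,0,-0.55]}}

```text
t: 13.5
ee_pos: [0.621, -0.0413, 0.0614]
ee_rot: [3.14, 0.08, 0.005]
wrist_force: [-0.7, -0.7, -1.4]
finger_gap: 0.228
```

```bash
cat > hd.py <<'E'
from h import *; from station import ctrl
import sys
s=ctrl.sense(); print(s["t"],s["ee_pos"],s["ee_rot"],s["wrist_force"],s["finger_gap"])
z=snap(ctrl,"wrist",sys.argv[1]); W=world(z); 
P=W[315:350,262:312].reshape(-1,3); P=P[(P[:,2]>.085)&(P[:,2]<.115)&(P[:,0]>.605)&(P[:,0]<.63)]
print(len(P),np.median(P,0)); 
if len(P)>10:
    A=np.c_[P[:,0]-P[:,0].mean(),P[:,1]-P[:,1].mean(),np.ones(len(P))]; print("slopes",np.linalg.lstsq(A,P[:,2],rcond=None)[0].round(3))
E
python3 hd.py w9
```

```text
13.5 [ 0.62102608 -0.04126592  0.06140207] [3.13968868 0.07993548 0.00476873] [-0.68049699 -0.69833633 -1.38117459] 0.22763960781064538
1007 [ 0.62063349 -0.04488493  0.10372658]
slopes [0.103 0.055 0.104]
```

View pics/w9.png

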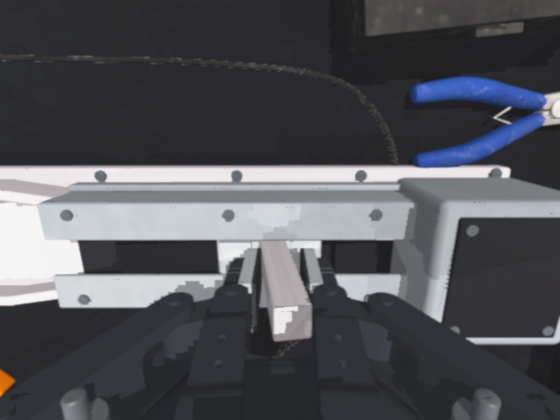

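Emit:
{"fn": "carry_out", "kwargs": {"increments": [0,0.0025,0,0,0,0,-0.55,0,0.002,0,0,0,0,-0.55,0,0,0,0,0,0,-0.55,0,0,0,0,0,0,-0.55]}}

```text
t: 13.95
ee_pos: [0.6213, -0.0443, 0.0616]
ee_rot: [-3.14, -0.082, -0.005]
wrist_force: [-0.1, -0.6, -1.0]
finger_gap: 0.225
```

```bash
python3 hd.py w10
```

```text
13.95 [ 0.62131353 -0.04434921  0.0616237 ] [-3.14048934 -0.08232926 -0.00528892] [-0.08310298 -0.55282721 -1.01424927] 0.22479827326382
971 [ 0.6206817  -0.0480004   0.10330087]
slopes [0.108 0.061 0.103]
```

View pics/w10.png

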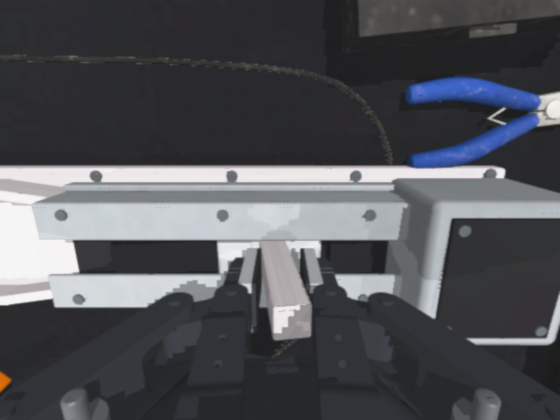

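Emit:
{"fn": "carry_out", "kwargs": {"increments": [0,0,0,0,0,0,-0.4,0,0,0,0,0,0,-0.4,0,0,0,0,0,0,-0.4]}}

```text
t: 14.3
ee_pos: [0.6218, -0.0441, 0.0621]
ee_rot: [-3.14, -0.082, -0.007]
wrist_force: [0.7, -0.2, -0.3]
finger_gap: 0.295
```

```bash
python3 hd.py w11
```

```text
14.3 [ 0.62177339 -0.04405815  0.06211064] [-3.14023298 -0.08245398 -0.00703096] [ 0.66506786 -0.23288042 -0.27319803] 0.29481821856569534
740 [ 0.62024682 -0.04912425  0.10222786]
slopes [ 0.124 -0.023  0.102]
```

View pics/w11.png

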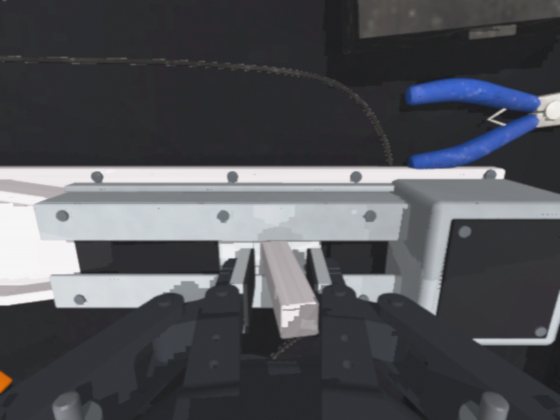

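Emit:
{"fn": "carry_out", "kwargs": {"increments": [0,0.003,0,0,0,0,-0.4,0,0.003,0,0,0,0,-0.4,0,0.001,0,0,0,0,-0.4,0,0,0,0,0,0,-0.4,0,0,0,0,0,0,-0.4]}}

```text
t: 14.85
ee_pos: [0.6215, -0.0507, 0.0614]
ee_rot: [-3.139, -0.083, -0.005]
wrist_force: [0.0, 0.9, -0.6]
finger_gap: 0.3
```

```bash
python3 hd.py w12
```

```text
14.85 [ 0.62150216 -0.0506516   0.06139715] [-3.13948772 -0.08286234 -0.00467726] [ 0.01406834  0.88638409 -0.5541666 ] 0.2997593649441419
366 [ 0.61877477 -0.0480652   0.09834168]
slopes [0.204 0.258 0.098]
```

View pics/w12.png

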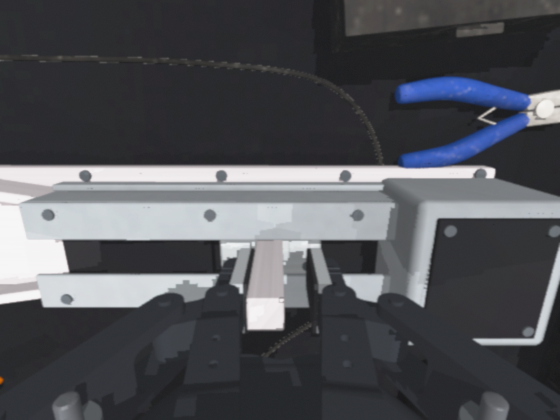

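Emit:
{"fn": "carry_out", "kwargs": {"increments": [0,-0.004,0,0,0,0,-0.4,0,-0.004,0,0,0,0,-0.4,0,0,0,0,0,0,0,0,0,0,0,0,0,0,0,0,0,0,0,0,0]}}

```text
t: 15.4
ee_pos: [0.6214, -0.0437, 0.0617]
ee_rot: [3.14, 0.082, 0.006]
wrist_force: [0.5, -0.2, 0.1]
finger_gap: 0.497
```

Emit:
{"fn": "carry_out", "kwargs": {"increments": [0,0,0,0,0,0,0,0,0,-0.02,0,0,0,0,0,0,-0.03,0,0,0,0,0,0,-0.04,0,0,0,0,0,0,-0.04,0,0,0,0]}}

```text
t: 15.9
ee_pos: [0.6203, -0.0436, 0.1926]
ee_rot: [-3.14, -0.082, -0.004]
wrist_force: [1.0, 1.1, 0.8]
finger_gap: 0.5
```

Emit:
{"fn": "carry_out", "kwargs": {"increments": [-0.025,0,-0.03,0,0,0,0,-0.025,0,-0.03,0,0,0,0,-0.02,0,0,0,0,0,0,0,0,0,0,0,0,0,0,0,0,0,0,0,0]}}

```text
t: 16.4
ee_pos: [0.5508, -0.0474, 0.2514]
ee_rot: [3.14, 0.081, 0.006]
wrist_force: [0.5, -0.3, 0.1]
finger_gap: 0.498
```

```bash
cat > fin.py <<'E'
from h import *; from station import ctrl
s=ctrl.sense(); print(s["t"],s["ee_pos"],s["wrist_force"])
z=snap(ctrl,"wrist","w13"); W=world(z); Z=W[...,2]
near=(abs(W[...,0]-.62)<.025)&(abs(W[...,1]+.042)<.05)
h=near&(Z>.085)&(Z<.115); P=W[h]; P=P[P[:,2]>np.percentile(P[:,2],50)-.002]
print("handle top",len(P),P.mean(0),cv2.minAreaRect(P[:,:2].astype(np.float32)*1000))
f=near&(Z<.04)&(Z>.005)&(abs(W[...,0]-(.61845-.0528*W[...,1]))<.009)
for y in np.arange(-.09,.01,.005):
    m=f&(abs(W[...,1]-y)<.0025); print(round(y,3),m.sum(),np.median(Z[m]).round(4) if m.any() else None)
print("bench",np.nanmedian(Z[(Z>-.01)&(Z<.006)]))
print(ctrl.sense()["t"])
E
python3 fin.py
```

```text
16.4 [ 0.55080039 -0.04742337  0.25136206] [ 0.49502837 -0.30701008  0.10979663]
handle top 249 [ 0.62163718 -0.04466039  0.09815717] ((621.5780029296875, -44.82639694213867), (12.906805038452148, 13.500675201416016), 3.0033013820648193)
-0.09 66 0.0232
-0.085 74 0.0233
-0.08 78 0.0232
-0.075 69 0.0241
-0.07 75 0.0272
-0.065 78 0.0272
-0.06 77 0.0273
-0.055 58 0.0303
-0.05 4 0.0315
-0.045 5 0.0319
-0.04 4 0.0312
-0.035 58 0.0306
-0.03 79 0.0271
-0.025 73 0.0275
-0.02 78 0.027
-0.015 55 0.0264
-0.01 86 0.0138
-0.005 75 0.0232
0.0 77 0.0235
0.005 76 0.0232
bench 0.0010862772024910206
16.45
```

View pics/w13.png

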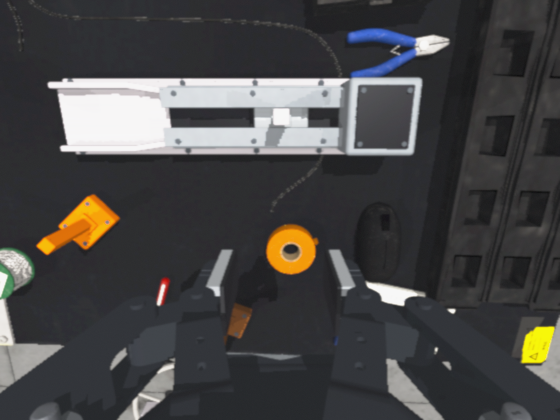

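```bash
python3 -c "
from station import ctrl
print(ctrl.close_job(), ctrl.sense()['t'])"
```

```text
the job is handed in; nothing more can be done
the job is handed in; nothing more can be done
```

The carrier is in the pocket under the hood. The gripper has let go and is clear of it, and I handed the job in at about 16.5 s.

**What I did:** I gripped the silver carrier by its handle and stood it on the apron, aligned with the channel. With the fingers loose around the handle, I then pushed it in under the hood. On the way it tipped forward over the pocket's edge and hung up between the fingers. Opening them a little and pushing about 7 mm further let it drop in and stand upright.

**Finding the pocket:** I did not rely on feel alone. The wrist camera's depth showed the floor drop through the roof slot, and I aimed for that spot.

**Last checks** (wrist camera, with its 1.1 mm height bias at bench level taken off):

| Check | Measured | Expected |
|---|---|---|
| Handle top above bench | 97.1 mm | 97 mm when home |
| Foot top above bench, front and rear alike | about 26.1 mm | 26 mm when home |
| Offset from the middle line | under 1 mm | within 8 mm |
| Position along the bay | about y = -65 mm | between +10 and -80 mm |

The wrist force was near zero after letting go. I never drove near the mouse, tape or spool. They look undisturbed in the last picture, where the spool is partly cut off, but I did not re-measure their positions. I also did not press the carrier against the pocket's far end to confirm it by force.

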